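Stack the petri dishes in the flush tub and set the gas valve two turns open

TASK

Load the gas flush tub: set the two loose petri dishes, without dropping them, on the dish already standing in the tub, so that all three make one square, aligned pile. Then set the gas valve by its crank handle: close the handwheel clockwise until it meets its stop, then back it off exactly two full turns. Finish still gripping the handle, keeping the wheel still at that setting while a colleague reads the flowmeter, and leave the timer and the tip box where they are.

Things in the scene. Friction and masses are not known exactly. Their poses are not given: they have to be found in the camera images.
- crank_handle: ivory revolving handle of the red handwheel: upright cylinder, 20 mm in diameter, 52 mm high, standing on the rim 55 mm from the wheel's axis; origin at its centre, half-way up. It spins freely on its pin: a gripper can carry it round without turning the wrist. Rim top 28 mm and hub top 17 mm below the origin; its own top, the highest thing near the work, 191 mm above the bench.
- wheel (a joint): angle of the handwheel in rad: 0 at the closed stop (a hard stop), growing as it opens anticlockwise seen from above, 6.283 per full turn; it starts between about a third of a turn and nearly one turn open. It stays where it is left; turning it takes about 2 N at the handle.
- wheel_axis (a point): point on the handwheel's vertical axis at the height of the handle's centre (165 mm above the bench); the handle's centre circles it at 55 mm. Handwheel: red, 124 mm across, on a brass valve; axis upright.
- tub_floor (a point): centre of the inner floor of the flush tub, 12 mm above the bench; the tub is open on top, clear-walled with a blue rim, 152 x 152 mm inside, rim 66 mm above the bench; x and y run along its walls; 210 mm from the valve's axis on the same fixed plate. A slim flowmeter 100 mm high stands outside the tub 134 mm from its centre.
- dish_a_mid (a point): clear petri dish, a flat closed round disc 60 mm across and 15 mm high, white pad inside, 18 to 31 g, standing in the tub from the start, the bottom of the pile; this point is its centre, half-way up
- dish_b_mid (a point): clear petri dish, a flat closed round disc 60 mm across and 15 mm high, white pad inside, 18 to 31 g, loose on the bench; this point is its centre, half-way up (7.5 mm above its underside)
- dish_c_mid (a point): clear petri dish, a flat closed round disc 60 mm across and 15 mm high, white pad inside, 18 to 31 g, loose on the bench; this point is its centre, half-way up (7.5 mm above its underside)
- dish_a: the dish in the tub; origin at the centre of its underside, z up
- dish_b: one loose dish; origin at the centre of its underside, z up
- dish_c: the other loose dish; origin at the centre of its underside, z up
- timer: bystander: white flat bench timer 70 x 60 x 18 mm, origin at the centre of its underside
- tip_box: bystander: yellow pipette tip box 85 x 85 x 50 mm with a clear lid, origin at the centre of its underside
Things that resemble listed ones, but are neither listed nor needed, are in the scene too. Leave any red look-alike of the dish_c alone.

How it is judged (in metres and radians):
On the way, in this order (a step that is already met when the one before it is completed fails the run):
1. both loose dishes stand on the dish in the tub as one aligned pile, let go (horizontal distance between dish_a_mid and tub_floor below 0.045 m and height (world z) of dish_a_mid between 0.0155 and 0.0235 m and (((horizontal distance between dish_b_mid and dish_a_mid below 0.006 m and height (world z) of dish_b_mid between 0.0305 and 0.0385 m) and (horizontal distance between dish_c_mid and dish_b_mid below 0.006 m and height (world z) of dish_c_mid between 0.0455 and 0.0535 m)) or ((horizontal distance between dish_c_mid and dish_a_mid below 0.006 m and height (world z) of dish_c_mid between 0.0305 and 0.0385 m) and (horizontal distance between dish_b_mid and dish_c_mid below 0.006 m and height (world z) of dish_b_mid between 0.0455 and 0.0535 m))) and angle between each of dish_a_mid, dish_b_mid, dish_c_mid's own z axis and vertical below 0.1 rad and contact force between the fingers and dish_a below 0.05 N and contact force between the fingers and dish_b below 0.05 N and contact force between the fingers and dish_c below 0.05 N), for 0.2 s.
2. the valve is closed to its stop, by the handle (value of joint wheel below 0.08 rad and contact force between the fingers and crank_handle above 0.5 N), for 0.1 s.
At the end, for the whole second after the job is handed in: the wheel is still, two full turns (12.57 rad, within 0.2) open, the fingers grip the crank handle (over 2 N), and the three dishes stand level and untouched in the tub as one pile, each centred on the one below within 6 mm, the bottom one within 45 mm of the tub's centre (all of step 1 and value of joint wheel between 12.366 and 12.766 rad and velocity of joint wheel between -0.1 and 0.1 rad/s and contact force between the fingers and crank_handle above 2 N); the arm keeps its last pose, push and grip.
It fails at once if the timer is pushed more than 25 mm or tipped (distance of timer from where it was at the start of the episode above 0.025 m or angle between timer's own z axis and vertical above 0.3 rad).
It fails at once if the tip box is pushed more than 25 mm or tipped (distance of tip_box from where it was at the start of the episode above 0.025 m or angle between tip_box's own z axis and vertical above 0.3 rad).
It fails at once if a dish is dropped (falls free, more than about 2 cm) ((linear speed of dish_b above 0.65 m/s and contact force between the fingers and dish_b below 0.02 N) or (linear speed of dish_c above 0.65 m/s and contact force between the fingers and dish_c below 0.02 N)).
It also fails if it takes over 72 s, if anything falls off the work surface, if the arm or the gripper's body presses on something with over 40 N, if the wrist force passes 120 N, or if a joint passes its speed limit or range.

ROBOT

A 6-joint arm with a two-finger parallel gripper is mounted at the origin on the work surface. World frame = base frame: x ahead of the robot, y to its left, z up, the work surface at z = 0. Lengths are in mm, angles in rad, forces in N, time in s.
With the tool pointing down it reaches from about 300 to 775 mm from the base axis. Payload 14.6 kg.
Tool frame: the origin (TCP) lies where the fingers leave the gripper's body, on its centre line; the fingertips stand 97 mm ahead of it and the grasp point (between the pads) lies ahead of it (grip_depth is the z of the grasp point in the tool frame, in mm); z points along the fingers, y is the line along which they close (so a half turn about z gives the same grasp; the last joint's range is limited). The gripper opens to 94 mm and grips with 3 to 60 N. Pads are 16 mm wide; open, the fingers measure 119 mm over their backs; the gripper's body (75 mm by 177 mm) begins 78 mm behind the grasp point.
Start: joints at [-1.312, 0.3, 1.521, -0, 1.321, -0.067], TCP at [176.03, -521.06, 302.646] pointing down, gripper open.
Joint ranges: [-3.03, 3.03], [-0.79, 2.21], [0.23, 2.52], [-1.04, 4.18], [0, 3.07], [-2.55, 2.55]. Speed limits (rad/s): [2.22, 2.22, 2.57, 3.14, 3.14, 3.14].

INTERFACE

Orientations are given as [roll, pitch, yaw] about the fixed x, y, z axes, in that order (R = Rz(yaw) Ry(pitch) Rx(roll)).
In Python, from cell import read_state, camera, sign_off, regions_of, spot_point, grip_depth gives the robot as it stands. The module is installed in compiled form; this text tells all that it offers.
- The arm moves only by the tool send_rows, never from a script. Its argument "series" is a list of rows, each a list of 3 entries, a list of its own where there are three numbers: the shift along the world's x, y, z in mm, then the turn about the world's z in degrees, then the closure, from -1 (fully open) to 1 (shut), so that 0 is half open. A call has 1 to 12 rows; each row shifts and turns the commanded pose from where the row before left it; what a row does not reach is not made up. A row lasts 1/10 s, in which the tool goes at most 50 mm and 8.59 degrees, less where a joint would pass 70% of its speed; a pose out of reach is approached as far as the arm can. A call is refused whole if a number of a shift passes 50 or a number of a turn 8.59, either way. A call with a gripper value outside its range is refused whole. The fingers move at their own pace and stop on an object; "squeeze" is the grip in N (left out, the last holds). Time passes only in rows, so rows that do not move let the fingers close. It gives the time, the measured TCP pose, the force, the opening and the grip force at its end, in the units of the state.
- read_state(): the state, without advancing time (a new reading comes with each control period).
- camera(name): name is "scene" or "side" or "wrist"; returns a dict with "color" (384x512x3 uint8, blue, green, red), "fx", "fy", "cx", "cy" (pixels), "camera_from_world" (4x4, takes a point from world to camera coordinates). Camera axes: x right, y down, z forward; pixel columns grow to the right and rows downward; lengths in mm; the calibration is good to about 2 mm. A picture is of the moment at which its call begins. There is no depth.
- sign_off(): hands the job in; it is judged then, once.
Trained networks look in a picture, given as the dict that the camera call returned (one of the last four; its "shot" number tells which), for a name from the list of things; names that differ only in an ending like _2 or _b are one class to them, and where a whole thing is asked for, a point or a joint stands for the part that bears it (a point fixed in the world has none). Each returns a list of dicts, best first, with "confidence" (0 to 1); they miss things now and then, are a little off and sometimes report something else, mostly with a low value. They report only what shows in the picture. A call takes as long as a camera call. They do not tell look-alikes from the thing itself.
- regions_of(thing, picture): "mask" (384x512 bool, what is visible of it).
- spot_point(thing, picture): "point" ([x, y, z] in mm, in the coordinates of the camera as it stood for that picture, good to about 4 mm: a listed point, or the origin of a listed thing).
The state is a dict: "clock": time; "joints": joint angles; "qd": joint speeds; "effort": joint torques, N m; "eef_pos": TCP position; "eef_rot": TCP orientation; "wrist_force": force on the tool from outside, world axes, zero at the start; "moment": the same for the moment, N m; "finger_gap": finger opening in mm; "finger_force": force on a finger pad.
Only numpy, scipy, OpenCV 4.12 (cv2) and the standard library are available. Lean on these libraries where they do the work, as an engineer would, in place of code of your own. Each camera call takes 0.05 s, during which the arm holds its last target. There are 200 camera calls.

## Working session

There is one attempt and no reset: what is moved stays moved. The work goes in short steps, Python scripts to look and compute and a tool call to move; the robot and the scene stay as the last step left them, time stands still between calls to the robot, and variables do not carry over. Pictures are saved under pics/ and viewed, at most 10 in all, crops included, and the job is handed in when it is done.

Besides the shell and the picture viewer there is one more tool, called after "Emit:" as name(argument=value, ...) on one line, values as JSON. send_rows: Moves the arm, as the interface text tells. Its arguments: {"type":"object","properties":{"series":{"type":"array"},"squeeze":{"type":"number"}},"required":["series"]}

```bash
mkdir -p pics; cat > h.py <<'E'
import numpy as np, cv2
from cell import *
def world(pic,p):
    return (np.linalg.inv(pic["camera_from_world"])@np.r_[p,1])[:3]
def spots(pic,names,k=5):
    for n in names:
        for d in spot_point(n,pic)[:k]:
            p=np.array(d["point"]); u=pic["fx"]*p[0]/p[2]+pic["cx"]; v=pic["fy"]*p[1]/p[2]+pic["cy"]
            print(n,round(d["confidence"],2),world(pic,p).round(1),"px",round(u),round(v))
def pix2z(pic,u,v,z):
    M=np.linalg.inv(pic["camera_from_world"]); d=M[:3,:3]@np.array([(u-pic["cx"])/pic["fx"],(v-pic["cy"])/pic["fy"],1]); o=M[:3,3]
    return o+d*(z-o[2])/d[2]
E
python3 - <<'E'
from h import *
s=read_state(); print(s["clock"],s["eef_pos"],s["eef_rot"],s["finger_gap"],grip_depth)
N=["crank_handle","wheel_axis","tub_floor","dish_a_mid","timer","tip_box"]
ims=[]
for c in ["scene","side"]:
    p=camera(c); print(c); spots(p,N); ims.append(p["color"])
cv2.imwrite("pics/a.png",cv2.resize(ims[0],(800,600)));cv2.imwrite("pics/b.png",cv2.resize(ims[1],(800,600)))
E
```

```text
0.0 [ 175.98507561 -520.91689239  302.09345574] [-3.14041605e+00 -6.36756214e-05  3.25802297e-01] 93.79768384509556 78.39999999999999
scene
crank_handle 0.74 [544.3  88.7 165.3] px 275 195
crank_handle 0.64 [566.   43.7 166.7] px 252 189
wheel_axis 0.76 [543.7  88.4 165.1] px 275 194
wheel_axis 0.61 [ 540.7 -132.6   21.4] px 205 181
tub_floor 0.59 [ 546.7 -122.8   12.3] px 207 186
dish_a_mid 0.9 [ 539.3 -129.9   23.2] px 207 180
dish_a_mid 0.32 [ 4.622e+02 -3.858e+02  3.000e-01] px 163 126
timer 0.71 [ 4.474e+02  3.508e+02 -4.000e-01] px 383 268
tip_box 0.91 [ 463.3 -382.1    3.7] px 164 126
side
crank_handle 0.5 [570.5  38.4 166. ] px 232 191
wheel_axis 0.73 [545.4  92.8 167.6] px 239 207
tub_floor 0.6 [ 554.4 -125.4   12.7] px 245 187
dish_a_mid 0.77 [ 531.2 -125.1   13. ] px 252 187
timer 0.85 [447.6 345.6  -0.9] px 269 333
tip_box 0.62 [ 461.8 -385.2   -1.3] px 278 140
```

View pics/a.png

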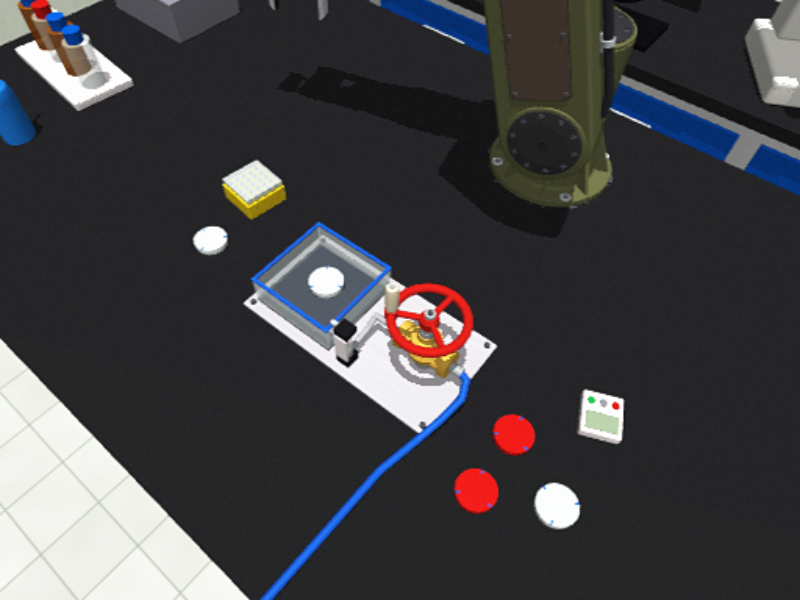

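View pics/b.png

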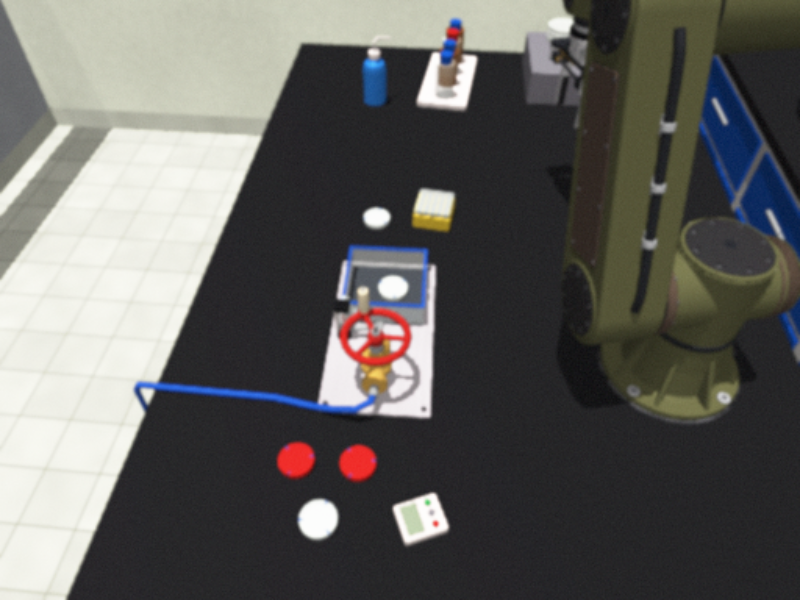

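Scene view, in 800x600 pixels: the white loose dishes are at (210,240), beside the tip box, and (557,505), near the timer. The red look-alikes are at (515,434) and (476,490), and dish_a is in the tub at (326,282). The two white ones fit the description because they are clear with a white pad, so I'll leave the red ones alone. The handle is at (392,297).

```bash
python3 - <<'E'
from h import *
cc={"scene":[(134,154),(357,323),(209,180),(251,190)],"side":[(241,139),(204,332),(252,184),(232,191)]}
for c in cc:
    p=camera(c)
    if c=="scene":cv2.imwrite("pics/c.png",np.hstack([cv2.resize(p["color"][y-32:y+32,x-32:x+32],(390,390),interpolation=cv2.INTER_CUBIC) for x,y in cc[c][:2]]))
    hsv=cv2.cvtColor(p["color"],cv2.COLOR_BGR2HSV); m=((hsv[...,1]<50)&(hsv[...,2]>170)).astype(np.uint8)
    n,l,st,ce=cv2.connectedComponentsWithStats(m)
    for i,(u,v) in enumerate(cc[c][:3]):
        k=np.argmin([np.hypot(*(ce[j]-(u,v))) if st[j,4]>60 else 1e9 for j in range(1,n)])+1
        print(c,i,ce[k].round(1),st[k],pix2z(p,*ce[k],31-7 if i==2 else 11).round(1))
    print("handle",pix2z(p,*cc[c][3],165).round(1))
E
```

```text
scene 0 [134.1 152.9] [124 145  21  17 277] [ 595.3 -360.9   11. ]
scene 1 [356.2 323.2] [342 309  29  29 629] [603.8 366.   11. ]
scene 2 [208.2 179.6] [197 171  23  19 332] [ 534.9 -127.8   24. ]
handle [567.6  42.2 165. ]
side 0 [240.6 138.6] [233 133  17  12 164] [ 596.5 -364.7   11. ]
side 1 [203.1 331.7] [191 320  25  25 494] [605.8 363.6  11. ]
side 2 [251.1 183.4] [242 176  19  16 234] [ 535.8 -130.7   24. ]
handle [571.5  36.6 165. ]
```

View pics/c.png

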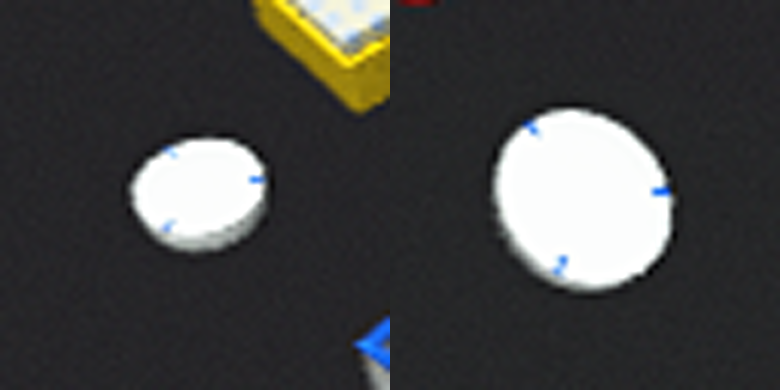

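Both crops show white dishes with blue tick marks, so these are the targets. I'll go above the one by the tip box first.

Emit:
send_rows(series=[[[42,16,-8],7.2,-1],[[42,16,-8],7.2,-1],[[42,16,-8],7.2,-1],[[42,16,-8],7.2,-1],[[42,16,-8],7.2,-1],[[42,16,-8],7.2,-1],[[42,16,-8],7.2,-1],[[42,16,-8],7.2,-1],[[42,16,-8],7.2,-1],[[42,14,-8],6.6,-1],[[0,0,0],0,-1],[[0,0,0],0,-1]], squeeze=12)

```text
clock: 2.0
eef_pos: [596.4, -362.5, 221.8]
eef_rot: [-3.14, -0.001, 1.572]
wrist_force: [-0.2, -0.5, 0.3]
finger_gap: 94.1
finger_force: 0.0
```

```bash
cat >> h.py <<'E'
def white(pic,z,near,name="dish_b_mid"):
    # dish centre from its network mask, projected on the height of its top
    best=None
    for d in regions_of(name,pic):
        m=d["mask"].astype(np.uint8); c=np.array(cv2.minEnclosingCircle(np.argwhere(m)[:,::-1].astype(np.float32))[0])
        w=pix2z(pic,*c,z); hsv=cv2.cvtColor(pic["color"],cv2.COLOR_BGR2HSV)[m>0].mean(0)
        print(name,round(d["confidence"],2),m.sum(),c.round(1),w.round(1),"sat",hsv[1].round())
E
python3 - <<'E'
from h import *
s=read_state(); print(s["clock"],s["eef_pos"].round(1),s["eef_rot"].round(3),s["joints"].round(2))
p=camera("wrist"); spots(p,["dish_b_mid"]); white(p,15,None)
cv2.imwrite("pics/d.png",p["color"])
E
```

```text
2.0 [ 596.4 -362.5  221.8] [-3.140e+00 -1.000e-03  1.572e+00] [-0.6   0.7   1.12 -0.    1.32 -0.6 ]
dish_b_mid 0.84 [ 591.  -366.1    7.1] px 249 192
dish_b_mid 0.56 3417 [252.4 185.4] [ 594.  -358.3   15. ] sat 5.0
```

View pics/d.png

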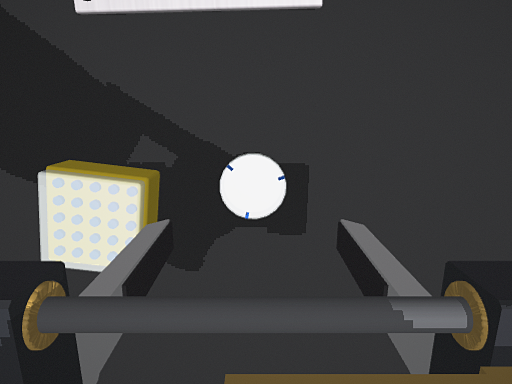

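The wrist view shows the white dish centred at (252,186) and the tip box clear to the left at (100,215). I'll descend partway and look again.

Emit:
send_rows(series=[[[-2,2,-25],0,-1],[[0,0,-25],0,-1],[[0,0,-15],0,-1],[[0,0,0],0,-1]])

```text
clock: 2.55
eef_pos: [593.0, -361.3, 155.9]
eef_rot: [-3.139, -0.002, 1.571]
wrist_force: [-0.8, 0.1, -0.9]
finger_gap: 94.2
finger_force: 0.0
```

```bash
python3 - <<'E'
from h import *
s=read_state(); print(s["clock"],s["eef_pos"].round(1))
p=camera("wrist"); spots(p,["dish_b_mid"]); white(p,15,None)
E
```

```text
2.55 [ 593.  -361.3  155.9]
dish_b_mid 0.74 [ 596.1 -365.3    4.5] px 260 213
dish_b_mid 0.63 5641 [256.4 208.7] [ 593.8 -358.5   15. ] sat 5.0
```

Emit:
send_rows(series=[[[0,2,-20],0,-1],[[0,0,-20],0,-1],[[0,0,-12],0,-1],[[0,0,-4],0,-1],[[0,0,0],0,-1],[[0,0,0],0.0,1],[[0,0,0],0,1],[[0,0,0],0,1],[[0,0,0],0,1],[[0,0,0],0,1],[[0,0,0],0,1],[[0,0,0],0,1]])

```text
clock: 3.9
eef_pos: [594.1, -359.1, 101.9]
eef_rot: [3.141, 0.0, 1.572]
wrist_force: [-0.8, 0.0, 2.6]
finger_gap: 59.8
finger_force: 12.0
```

Gripped at 59.8 mm. I'll lift and stop short of dish_a so the held dish doesn't hide it.

Emit:
send_rows(series=[[[0,0,15],0,1],[[0,0,35],0,1],[[0,0,40],0,1],[[-15,40,10],0,1],[[-15,45,0],0,1],[[-15,45,0],0,1],[[-14,30,0],0,1],[[0,0,0],0,1],[[0,0,0],0,1]])

```text
clock: 4.8
eef_pos: [535.3, -198.9, 203.0]
eef_rot: [3.14, 0.001, 1.573]
wrist_force: [0.5, 0.0, -0.3]
finger_gap: 59.6
finger_force: 12.0
```

```bash
python3 - <<'E'
from h import *
s=read_state(); t=s["eef_pos"]; print(s["clock"],t.round(1),s["finger_gap"],s["finger_force"])
p=camera("wrist"); spots(p,["dish_a_mid","tub_floor"]); white(p,27,None); print("held"); white(p,t[2]-101.9+15,None)
cv2.imwrite("pics/e.png",p["color"])
for c in ["scene","side"]:
    p=camera(c); print(c); white(p,27,None); print("held"); white(p,t[2]-101.9+15,None)
E
```

```text
4.8 [ 535.3 -198.9  203. ] 59.581355219766884 11.999925523996353
dish_a_mid 0.85 [ 533.8 -125.3   17.1] px 253 104
dish_b_mid 0.74 9020 [254.5 240.8] [ 535.4 -234.8   27. ] sat 7.0
held
dish_b_mid 0.74 9020 [254.5 240.8] [ 535.3 -197.9  116.1] sat 7.0
scene
dish_b_mid 0.84 316 [186.3 145. ] [ 486.7 -257.9   27. ] sat 8.0
held
dish_b_mid 0.84 316 [186.3 145. ] [ 537.7 -191.9  116.1] sat 8.0
side
dish_b_mid 0.66 250 [252.  148.5] [ 548.3 -296.3   27. ] sat 3.0
held
dish_b_mid 0.66 250 [252.  148.5] [ 539.  -195.6  116.1] sat 3.0
```

View pics/e.png

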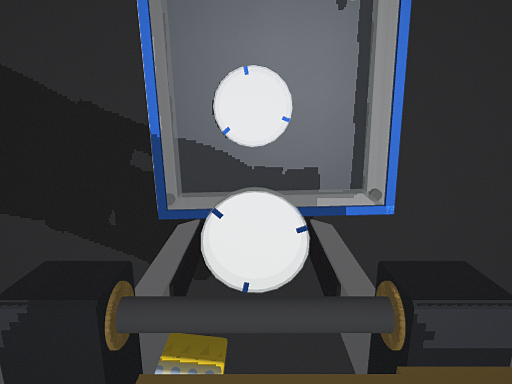

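The held dish is at (255,240) and dish_a at (253,106). I'll compute the offset between them with circle fits.

```bash
cat >> h.py <<'E'
def discs(pic,seeds):
    hsv=cv2.cvtColor(pic["color"],cv2.COLOR_BGR2HSV); m=((hsv[...,1]<40)&(hsv[...,2]>185)).astype(np.uint8)
    m=cv2.morphologyEx(m,cv2.MORPH_OPEN,np.ones((5,5)))
    n,l,st,ce=cv2.connectedComponentsWithStats(m)
    for u,v,z in seeds:
        pts=np.argwhere(l==l[v,u])[:,::-1].astype(np.float32); hull=cv2.convexHull(pts)
        c=cv2.fitEllipse(hull)[0]; (mc,r)=cv2.minEnclosingCircle(hull); print(np.round(c,1),np.round(mc,1),round(r,1),pix2z(pic,*c,z).round(1))
E
python3 - <<'E'
from h import *
p=camera("wrist"); discs(p,[(253,106,27),(255,245,203-101.9+15)])
E
```

```text
[253.1 105.2] [253.  105.1] 40.7 [ 533.7 -126.5   27. ]
[255.  241.4] [255.4 240.9] 53.2 [ 535.2 -198.   116.1]
```

Emit:
send_rows(series=[[[-1.5,35,0],0,1],[[0,36,0],0,1],[[0,0,-25],0,1],[[0,0,-25],0,1],[[0,0,-14],0,1],[[0,0,-5],0,1],[[0,0,0],0,1],[[0,0,0],0,1]])

```text
clock: 6.2
eef_pos: [533.9, -128.3, 133.6]
eef_rot: [3.14, 0.0, 1.572]
wrist_force: [-1.3, 0.6, 0.1]
finger_gap: 59.7
finger_force: 12.0
```

```bash
python3 - <<'E'
from h import *
s=read_state(); print(s["eef_pos"].round(1),s["wrist_force"].round(1))
for i,c in enumerate(["scene","side","wrist"]):
    p=camera(c); white(p,46,None)
    if i==0: y,x=182,209; a=cv2.resize(p["color"][y-40:y+40,x-40:x+40],(400,400),interpolation=cv2.INTER_CUBIC)
    if i==1: y,x=184,251; a=np.hstack([a,cv2.resize(p["color"][y-40:y+40,x-40:x+40],(400,400),interpolation=cv2.INTER_CUBIC)])
cv2.imwrite("pics/f.png",a)
E
```

```text
[ 533.9 -128.3  133.6] [-1.3  0.6  0.1]
dish_b_mid 0.61 287 [209.5 175.6] [ 534.5 -121.5   46. ] sat 5.0
dish_b_mid 0.47 219 [250.6 178.9] [ 537.2 -129.2   46. ] sat 2.0
dish_b_mid 0.82 9033 [254.6 240.6] [ 533.8 -127.3   46. ] sat 6.0
```

View pics/f.png

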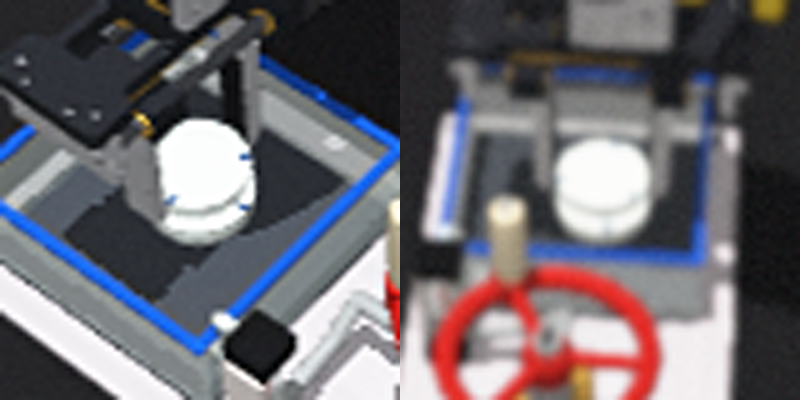

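In both crops the held dish sits squarely over dish_a with a gap of about 5 mm. I'll lower it.

Emit:
send_rows(series=[[[0,0,-2.5],0,1],[[0,0,-1],0,1],[[0,0,-0.7],0,1],[[0,0,0],0,1],[[0,0,0],0,1]])

```text
clock: 7.0
eef_pos: [533.5, -128.1, 128.8]
eef_rot: [-3.141, -0.0, 1.572]
wrist_force: [-4.5, 0.4, 6.0]
finger_gap: 59.8
finger_force: 12.0
```

Emit:
send_rows(series=[[[0,0,0.3],0,-0.6],[[0,0,0],0,-0.6],[[0,0,0],0,-0.6],[[0,0,20],0,-0.6],[[0,0,35],0,-0.6],[[0,0,40],0,-0.6],[[0,-30,0],0,-0.6],[[0,-40,0],0,-0.6],[[0,0,0],0,-0.6],[[0,0,0],0,-0.6]])

```text
clock: 8.0
eef_pos: [533.3, -198.4, 223.4]
eef_rot: [-3.141, -0.0, 1.571]
wrist_force: [0.1, 0.4, 0.0]
finger_gap: 75.2
finger_force: 0.0
```

```bash
python3 - <<'E'
from h import *
s=read_state(); print(s["eef_pos"].round(1),s["finger_gap"])
p=camera("wrist"); spots(p,["dish_b_mid"]); white(p,42,None); discs(p,[(253,106,42)])
cv2.imwrite("pics/g.png",cv2.resize(p["color"][40:180,180:330],(600,560)))
E
```

```text
[ 533.3 -198.4  223.4] 75.16288512734724
dish_b_mid 0.92 [ 533.3 -135.1   31.6] px 255 118
dish_b_mid 0.71 4907 [254.5 109. ] [ 533.1 -128.4   42. ] sat 3.0
[287.3  79.9] [289.5  82. ] 91.9 [ 557.7 -107.2   42. ]
```

View pics/g.png

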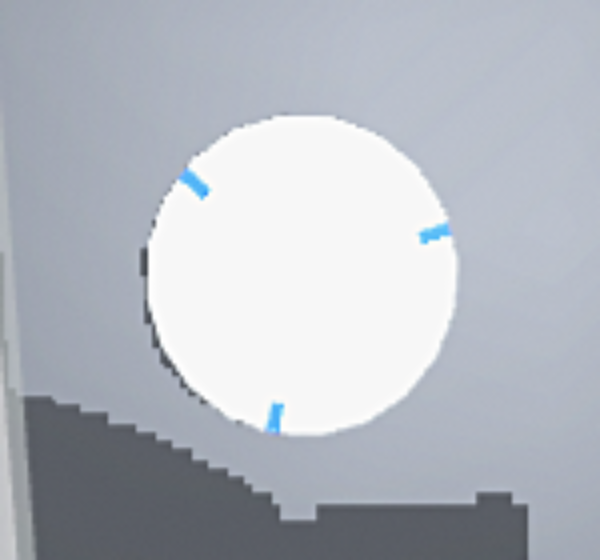

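It's well stacked: the top dish at (255,109) covers the one below. Next is the second dish, passing above the handle.

Emit:
send_rows(series=[[[0,10,48],0,-1],[[0,10,45],0,-1],[[7,46,2],0,-1],[[7,46,0],0,-1],[[7,46,0],0,-1],[[7,46,0],0,-1],[[7,46,0],0,-1],[[7,46,0],0,-1],[[7,46,0],0,-1],[[7,46,0],0,-1],[[7,46,0],0,-1],[[8,46,0],0,-1]])

```text
clock: 9.35
eef_pos: [603.8, 284.9, 318.8]
eef_rot: [3.142, -0.0, 1.573]
wrist_force: [1.0, 0.3, 1.0]
finger_gap: 93.6
finger_force: 0.0
```

Emit:
send_rows(series=[[[0,45,0],0,-1],[[0,38,-20],0,-1],[[0,0,-48],0,-1],[[0,0,-48],0,-1],[[0,0,-20],0,-1],[[0,0,0],0,-1],[[0,0,0],0,-1]])

```text
clock: 10.05
eef_pos: [604.4, 365.6, 184.0]
eef_rot: [3.141, -0.001, 1.573]
wrist_force: [0.3, -0.0, -0.8]
finger_gap: 94.4
finger_force: 0.0
```

```bash
python3 - <<'E'
from h import *
s=read_state(); print(s["clock"],s["eef_pos"].round(1),s["eef_rot"].round(3),s["joints"].round(2))
p=camera("wrist"); spots(p,["dish_b_mid"]); white(p,15,None)
E
```

```text
10.05 [604.4 365.6 184. ] [ 3.141e+00 -1.000e-03  1.573e+00] [0.49 0.75 1.12 0.   1.27 0.49]
dish_b_mid 0.46 [445.4 348.6  -0.9] px 65 216
```

```bash
python3 - <<'E'
from h import *
p=camera("wrist"); spots(p,["dish_c_mid"]); white(p,15,None,"dish_c_mid"); 
cv2.imwrite("pics/i.png",p["color"])
E
```

```text
dish_c_mid 0.66 [551.3 266.5   4.5] px 194 306
dish_c_mid 0.61 [602.6 364.7   5.2] px 251 199
dish_c_mid 0.58 [661.2 270.8   6.9] px 318 303
dish_c_mid 0.75 1270 [197.2 309.8] [556.4 269.3  15. ] sat 192.0
dish_c_mid 0.72 4425 [252.4 198.9] [603.6 367.3  15. ] sat 4.0
dish_c_mid 0.56 1391 [314.3 304.3] [656.1 274.5  15. ] sat 191.0
```

View pics/i.png

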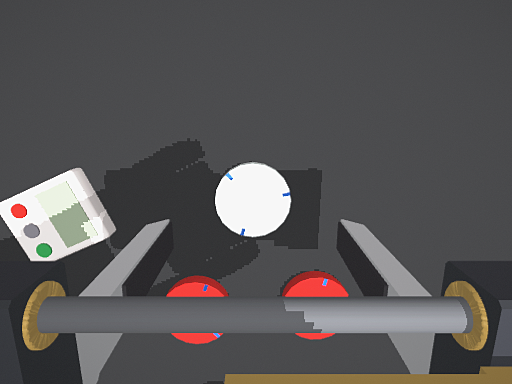

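The white dish is at (253,199), the red ones are at (197,310) and (316,305), and the timer is at (58,215), all clear of the fingers. I'll descend and grip.

Emit:
send_rows(series=[[[-1,1.5,-25],0,-1],[[0,0,-25],0,-1],[[0,0,-20],0,-1],[[0,0,-9],0,-1],[[0,0,-3],0,-1],[[0,0,0],0,-1],[[0,0,0],0,1],[[0,0,0],0,1],[[0,0,0],0,1],[[0,0,0],0,1],[[0,0,0],0,1],[[0,0,0],0,1]])

```text
clock: 11.55
eef_pos: [603.6, 366.5, 100.9]
eef_rot: [3.141, -0.0, 1.572]
wrist_force: [-0.2, -0.4, 2.1]
finger_gap: 59.4
finger_force: 12.0
```

Emit:
send_rows(series=[[[0,0,0],0,1],[[0,0,15],0,1],[[0,0,40],0,1],[[0,0,45],0,1],[[0,0,48],0,1],[[0,0,48],0,1],[[0,-20,35],0,1],[[-6,-48,0],0,1],[[-6,-48,0],0,1],[[-6,-48,0],0,1],[[-6,-48,0],0,1],[[-6,-48,0],0,1]])

```text
clock: 12.75
eef_pos: [572.7, 104.6, 333.0]
eef_rot: [3.14, -0.0, 1.572]
wrist_force: [0.4, 0.3, 1.4]
finger_gap: 59.7
finger_force: 12.0
```

Emit:
send_rows(series=[[[-8,-48,0],0,1],[[-8,-48,0],0,1],[[-8,-48,0],0,1],[[-8,-48,0],0,1],[[-7,-48,0],0,1],[[0,-42,-20],0,1],[[0,-18,-45],0,1],[[0,0,-47],0,1],[[0,0,-15],0,1],[[0,0,0],0,1],[[0,0,0],0,1]])

```text
clock: 13.85
eef_pos: [535.0, -193.6, 206.4]
eef_rot: [3.14, 0.001, 1.572]
wrist_force: [0.6, -0.2, 0.5]
finger_gap: 59.6
finger_force: 12.0
```

```bash
python3 - <<'E'
from h import *
s=read_state(); t=s["eef_pos"]; print(s["clock"],t.round(1),s["finger_gap"])
p=camera("wrist"); print("pile z42 / held"); white(p,42,None); white(p,t[2]-100.9+15,None); discs(p,[(255,240,t[2]-100.9+15)])
hsv=p["color"].min(2); c=cv2.HoughCircles(p["color"][40:180,150:360,1],cv2.HOUGH_GRADIENT,1,50,param1=150,param2=15,minRadius=35,maxRadius=55)
for x,y,r in c[0][:3]: print(x+150,y+40,r,pix2z(p,x+150,y+40,42).round(1))
E
```

```text
13.85 [ 535.  -193.6  206.4] 59.6089478061317
pile z42 / held
dish_b_mid 0.79 5539 [252.2 114.9] [ 533.3 -127.8   42. ] sat 7.0
dish_b_mid 0.79 5539 [252.2 114.9] [ 533.7 -126.2  120.5] sat 7.0
[255.2 242. ] [255.4 242. ] 53.4 [ 535.3 -193.   120.5]
252.5 113.5 40.7 [ 533.5 -126.9   42. ]
```

Emit:
send_rows(series=[[[-1.7,35,0],0,1],[[0,30.3,0],0,1],[[0,0,-25],0,1],[[0,0,-20],0,1],[[0,0,-10],0,1],[[0,0,-4],0,1],[[0,0,0],0,1],[[0,0,0],0,1]])

```text
clock: 14.8
eef_pos: [533.2, -128.5, 146.7]
eef_rot: [3.14, 0.0, 1.572]
wrist_force: [0.8, -0.2, -0.6]
finger_gap: 59.6
finger_force: 12.0
```

Emit:
send_rows(series=[[[0,0,-2.5],0,1],[[0,0,-1],0,1],[[0,0,-0.5],0,1],[[0,0,0],0,1],[[0,0,0],0,1]])

```text
clock: 15.3
eef_pos: [533.0, -128.4, 142.8]
eef_rot: [3.141, 0.0, 1.572]
wrist_force: [-5.0, 0.8, 10.2]
finger_gap: 59.3
finger_force: 12.0
```

Emit:
send_rows(series=[[[0,0,0.5],0,-0.6],[[0,0,0],0,-0.6],[[0,0,0],0,-0.6],[[0,0,20],0,-0.6],[[0,0,35],0,-0.6],[[0,0,40],0,-0.6],[[0,-30,0],0,-0.6],[[0,-40,0],0,-0.6],[[0,0,0],0,-0.6],[[0,0,0],0,-0.6]])

```text
clock: 16.3
eef_pos: [532.6, -198.6, 236.9]
eef_rot: [-3.141, -0.0, 1.571]
wrist_force: [0.5, 0.1, -0.6]
finger_gap: 75.2
finger_force: 0.0
```

```bash
python3 - <<'E'
from h import *
s=read_state(); print(s["clock"],s["eef_pos"].round(1))
p=camera("wrist"); white(p,57,None); a=cv2.resize(p["color"][40:180,180:330],(400,373))
p=camera("scene"); spots(p,["crank_handle","wheel_axis"]); b=cv2.resize(p["color"][140:215,170:250],(398,373))
cv2.imwrite("pics/j.png",np.hstack([a,b]))
p=camera("side"); spots(p,["crank_handle","wheel_axis"])
E
```

```text
16.3 [ 532.6 -198.6  236.9]
crank_handle 0.55 [567.2  43.6 167.9] px 252 189
wheel_axis 0.79 [545.1  87.8 165.5] px 274 195
crank_handle 0.62 [568.9  39.8 167. ] px 233 191
wheel_axis 0.67 [546.8  90.4 166.4] px 239 206
```

View pics/j.png

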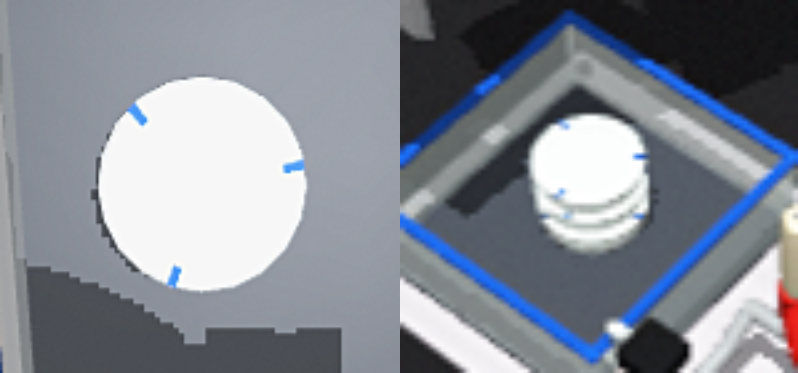

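The three dishes make one square pile. Next is the handle, estimated at (568,41).

Emit:
send_rows(series=[[[0,10,45],0,-1],[[0,20,43],0,-1],[[9,45,0],0,-1],[[9,45,0],0,-1],[[9,45,0],0,-1],[[8,45,0],0,-1],[[0,30,0],0,-1],[[0,0,0],0,-1],[[0,0,0],0,-1]])

```text
clock: 17.6
eef_pos: [567.7, 42.0, 325.2]
eef_rot: [-3.142, 0.0, 1.573]
wrist_force: [-0.1, -0.1, -0.2]
finger_gap: 93.9
finger_force: 0.0
```

```bash
python3 - <<'E'
from h import *
s=read_state(); print(s["clock"],s["eef_pos"].round(1))
p=camera("wrist"); spots(p,["crank_handle","wheel_axis"])
for d in regions_of("crank_handle",p): print(d["confidence"],d["mask"].sum(),np.argwhere(d["mask"]).min(0),np.argwhere(d["mask"]).max(0))
# red wheel rim: ellipse fit at rim top z=137
h=cv2.cvtColor(p["color"],cv2.COLOR_BGR2HSV); m=(((h[...,0]<8)|(h[...,0]>172))&(h[...,1]>150)&(h[...,2]>60))
q=cv2.convexHull(np.argwhere(m)[:,::-1].astype(np.float32)); e=cv2.fitEllipse(q); print(e,m.sum(),pix2z(p,*e[0],137).round(1))
cv2.imwrite("pics/k.png",p["color"])
E
```

```text
17.6 [567.7  42.  325.2]
crank_handle 0.64 [572.6  40.5 168.6] px 261 208
wheel_axis 0.94 [540.6  94.2 164.3] px 217 134
0.75 842 [187 243] [225 269]
((224.2119140625, 131.97073364257812), (148.9754180908203, 152.9092254638672), 151.22215270996094) 8809 [543.2  94.1 137. ]
```

View pics/k.png

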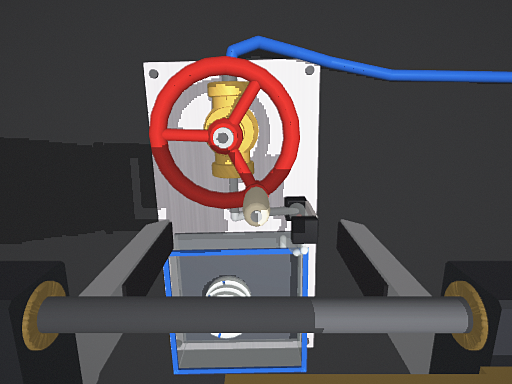

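The wrist view shows the handle at about (256,206), the hub at (223,137) and the flowmeter at (300,220). I'll work these out in world coordinates.

```bash
python3 - <<'E'
from h import *
p=camera("wrist"); M=p["camera_from_world"]; print("cam",np.linalg.inv(M)[:3,3].round(1))
print("rim",[pix2z(p,224.2,132,z).round(1) for z in (125,130,137)],"hub",pix2z(p,223,137,148).round(1))
d=regions_of("crank_handle",p)[0]["mask"]; yx=np.argwhere(d); c=yx.mean(0)[::-1]; print(c,pix2z(p,*c,165).round(1))
for z in (139,165,191):
    for q in ([568,41,z],[570,43,z]):
        r=M@np.r_[q,1]; print(q,(p["fx"]*r[0]/r[2]+p["cx"]).round(1),(p["fy"]*r[1]/r[2]+p["cy"]).round(1))
E
```

```text
cam [567.8 111.5 407.2]
rim [array([542.4,  91.9, 125. ]), array([542.9,  92.3, 130. ]), array([543.5,  92.8, 137. ])] hub [543.5  89.7 148. ]
[255.83549784 204.68722944] [568.7  40.5 165. ]
[568, 41, 139] 254.9 195.3
[570, 43, 139] 257.3 193.0
[568, 41, 165] 254.9 204.1
[570, 43, 165] 257.6 201.5
[568, 41, 191] 255.0 214.8
[570, 43, 191] 257.9 211.9
```

Emit:
send_rows(series=[[[1,-1.5,-25],0,-1],[[0,0,-25],0,-1],[[0,0,-20],0,-1],[[0,0,-5],0,-1],[[0,0,0],0,1],[[0,0,0],0,1],[[0,0,0],0,1],[[0,0,0],0,1],[[0,0,0],0,1],[[0,0,0],0,1],[[0,0,0],0,1],[[0,0,0],0,1]], squeeze=20)

```text
clock: 19.1
eef_pos: [568.8, 40.3, 250.3]
eef_rot: [-3.142, -0.0, 1.572]
wrist_force: [-0.9, -0.1, 0.4]
finger_gap: 33.4
finger_force: 0.0
```

```bash
cat > arc.py <<'E'
import sys,json
import numpy as np
def arc(cx,cy,r,a0,step,n):
    a=np.radians(a0+step*np.arange(n+1)); P=np.c_[cx+r*np.cos(a),cy+r*np.sin(a)]
    D=np.diff(P.round(1),axis=0).round(1)
    print("end",a0+step*n,P[-1].round(1)); print(json.dumps([[[float(x),float(y),0],0,1] for x,y in D]))
E
python3 - <<'E'
from h import *; from arc import arc
s=read_state(); t=s["eef_pos"]; print(s["clock"],t.round(1),s["finger_gap"],s["wrist_force"].round(1))
a0=np.degrees(np.arctan2(t[1]-90.3,t[0]-544.3)); print(a0,np.hypot(t[1]-90.3,t[0]-544.3)); arc(544.3,90.3,55,a0,-15,8)
E
```

```text
19.1 [568.8  40.3 250.3] 33.3805299275278 [-0.9 -0.1  0.4]
-63.88189690805251 55.72609236286954
end -183.8818969080525 [489.4  94. ]
[[[-13.6, -4.6, 0], 0, 1], [[-14.3, -0.9, 0], 0, 1], [[-14.1, 2.9, 0], 0, 1], [[-12.9, 6.3, 0], 0, 1], [[-10.7, 9.5, 0], 0, 1], [[-8.0, 12.0, 0], 0, 1], [[-4.6, 13.6, 0], 0, 1], [[-0.9, 14.3, 0], 0, 1]]
```

Still closing; I'll finish the grip first.

Emit:
send_rows(series=[[[0,0,0],0,1],[[0,0,0],0,1],[[0,0,0],0,1],[[0,0,0],0,1],[[0,0,0],0,1]])

```text
clock: 19.6
eef_pos: [568.8, 40.2, 250.3]
eef_rot: [-3.142, -0.0, 1.572]
wrist_force: [-1.2, 1.1, -0.2]
finger_gap: 19.7
finger_force: 20.0
```

Emit:
send_rows(series=[[[-13.6,-4.6,0],0,1],[[-14.3,-0.9,0],0,1],[[-14.1,2.9,0],0,1],[[-12.9,6.3,0],0,1],[[0,0,0],0,1]])

```text
clock: 20.1
eef_pos: [512.4, 43.4, 250.2]
eef_rot: [-3.139, 0.002, 1.572]
wrist_force: [-8.5, -9.8, 1.9]
finger_gap: 19.6
finger_force: 20.0
```

```bash
python3 -c "
from arc import arc
arc(543.3,88.9,55,-124.2,-15,12)"
```

```text
end -304.2 [574.2 134.4]
[[[-10.7, 9.6, 0], 0, 1], [[-7.9, 12.0, 0], 0, 1], [[-4.5, 13.6, 0], 0, 1], [[-0.9, 14.3, 0], 0, 1], [[3.0, 14.1, 0], 0, 1], [[6.4, 12.8, 0], 0, 1], [[9.6, 10.7, 0], 0, 1], [[12.0, 7.9, 0], 0, 1], [[13.6, 4.5, 0], 0, 1], [[14.3, 0.9, 0], 0, 1], [[14.1, -3.0, 0], 0, 1], [[12.8, -6.4, 0], 0, 1]]
```

Emit:
send_rows(series=[[[-12.2,9,0],0,1],[[-7.9,12,0],0,1],[[-3.1,9.2,0],0,1],[[0,0,0],0,1]])

```text
clock: 20.5
eef_pos: [489.7, 75.3, 250.2]
eef_rot: [-3.139, -0.0, 1.573]
wrist_force: [-9.5, -0.3, 3.4]
finger_gap: 19.8
finger_force: 20.0
```

```bash
python3 - <<'E'
from arc import arc
import numpy as np
# commanded now
x,y=513.9-23.2,44.0+30.2
a=np.degrees(np.arctan2(y-88.9,x-543.3)); print(x,y,a,np.hypot(x-543.3,y-88.9)); arc(543.3,88.9,55,a,-10,26)
E
```

```text
490.7 74.2 -164.38603977059347 54.61547399775998
end -424.38603977059347 [567.1  39.3]
[[[-1.7, 9.4, 0], 0, 1], [[-0.1, 9.6, 0], 0, 1], [[1.5, 9.5, 0], 0, 1], [[3.2, 9.0, 0], 0, 1], [[4.7, 8.4, 0], 0, 1], [[6.1, 7.4, 0], 0, 1], [[7.3, 6.2, 0], 0, 1], [[8.2, 4.9, 0], 0, 1], [[9.0, 3.4, 0], 0, 1], [[9.4, 1.7, 0], 0, 1], [[9.6, 0.1, 0], 0, 1], [[9.5, -1.5, 0], 0, 1], [[9.0, -3.2, 0], 0, 1], [[8.4, -4.7, 0], 0, 1], [[7.4, -6.1, 0], 0, 1], [[6.2, -7.3, 0], 0, 1], [[4.9, -8.2, 0], 0, 1], [[3.4, -9.0, 0], 0, 1], [[1.7, -9.4, 0], 0, 1], [[0.1, -9.6, 0], 0, 1], [[-1.5, -9.5, 0], 0, 1], [[-3.2, -9.0, 0], 0, 1], [[-4.7, -8.4, 0], 0, 1], [[-6.1, -7.4, 0], 0, 1], [[-7.3, -6.2, 0], 0, 1], [[-8.2, -4.9, 0], 0, 1]]
```

Emit:
send_rows(series=[[[-2.5,9.8,0],0,1],[[0,0,0],0,1]])

```text
clock: 20.7
eef_pos: [487.9, 85.0, 250.2]
eef_rot: [-3.141, -0.001, 1.573]
wrist_force: [-2.6, 2.7, 1.7]
finger_gap: 19.6
finger_force: 20.0
```

```bash
python3 - <<'E'
from arc import arc
import numpy as np
x,y=488.2,84.0
a=np.degrees(np.arctan2(y-89,x-542.7)); print(a,np.hypot(x-542.7,y-89)); arc(542.7,89,55,a,-10,24)
E
```

```text
-174.75818005302045 54.72887720390403
end -414.75818005302045 [574.4  44.1]
[[[0.0, 9.6, 0], 0, 1], [[1.6, 9.4, 0], 0, 1], [[3.3, 9.0, 0], 0, 1], [[4.7, 8.4, 0], 0, 1], [[6.1, 7.3, 0], 0, 1], [[7.4, 6.2, 0], 0, 1], [[8.2, 4.8, 0], 0, 1], [[9.0, 3.4, 0], 0, 1], [[9.5, 1.7, 0], 0, 1], [[9.6, 0.0, 0], 0, 1], [[9.4, -1.6, 0], 0, 1], [[9.0, -3.3, 0], 0, 1], [[8.4, -4.7, 0], 0, 1], [[7.3, -6.1, 0], 0, 1], [[6.2, -7.4, 0], 0, 1], [[4.8, -8.2, 0], 0, 1], [[3.4, -9.0, 0], 0, 1], [[1.7, -9.5, 0], 0, 1], [[0.0, -9.6, 0], 0, 1], [[-1.6, -9.4, 0], 0, 1], [[-3.3, -9.0, 0], 0, 1], [[-4.7, -8.4, 0], 0, 1], [[-6.1, -7.3, 0], 0, 1], [[-7.4, -6.2, 0], 0, 1]]
```

Emit:
send_rows(series=[[[-0.1,9.6,0],0,1],[[0,0,0],0,1]])

```text
clock: 20.9
eef_pos: [488.1, 94.3, 250.2]
eef_rot: [-3.141, -0.001, 1.573]
wrist_force: [-2.9, 2.5, 0.7]
finger_gap: 19.8
finger_force: 20.0
```

Emit:
send_rows(series=[[[1.6,9.4,0],0,1],[[0,0,0],0,1]])

```text
clock: 21.1
eef_pos: [489.8, 103.5, 250.2]
eef_rot: [-3.141, -0.0, 1.573]
wrist_force: [-2.1, 2.5, 0.6]
finger_gap: 19.6
finger_force: 20.0
```

Emit:
send_rows(series=[[[3.3,9,0],0,1],[[0,0,0],0,1]])

```text
clock: 21.3
eef_pos: [493.2, 112.3, 250.2]
eef_rot: [-3.142, -0.001, 1.572]
wrist_force: [-2.9, 2.5, 1.4]
finger_gap: 19.8
finger_force: 20.0
```

Emit:
send_rows(series=[[[4.7,8.4,0],0,1],[[0,0,0],0,1]])

```text
clock: 21.5
eef_pos: [498.0, 120.6, 250.2]
eef_rot: [3.141, -0.001, 1.572]
wrist_force: [-1.5, 3.6, 1.0]
finger_gap: 19.3
finger_force: 20.0
```

Emit:
send_rows(series=[[[6.1,7.3,0],0,1],[[0,0,0],0,1]])

```text
clock: 21.7
eef_pos: [504.1, 127.8, 250.2]
eef_rot: [3.141, -0.0, 1.572]
wrist_force: [-0.4, 2.9, 0.6]
finger_gap: 19.7
finger_force: 20.0
```

Emit:
send_rows(series=[[[7.4,6.2,0],0,1],[[0,0,0],0,1]])

```text
clock: 21.9
eef_pos: [511.6, 134.0, 250.2]
eef_rot: [3.141, -0.0, 1.572]
wrist_force: [0.0, 3.5, 0.5]
finger_gap: 19.6
finger_force: 20.0
```

Emit:
send_rows(series=[[[8.2,4.8,0],0,1],[[0,0,0],0,1]])

```text
clock: 22.1
eef_pos: [519.9, 138.7, 250.2]
eef_rot: [3.141, -0.0, 1.572]
wrist_force: [0.9, 2.9, 0.0]
finger_gap: 19.7
finger_force: 20.0
```

Emit:
send_rows(series=[[[9,3.4,0],0,1],[[0,0,0],0,1]])

```text
clock: 22.3
eef_pos: [529.1, 142.0, 250.2]
eef_rot: [3.141, -0.0, 1.572]
wrist_force: [0.9, 2.0, 0.2]
finger_gap: 19.6
finger_force: 20.0
```

Emit:
send_rows(series=[[[9.5,1.7,0],0,1],[[0,0,0],0,1]])

```text
clock: 22.5
eef_pos: [538.8, 143.6, 250.2]
eef_rot: [3.141, 0.0, 1.572]
wrist_force: [1.6, -0.1, 0.3]
finger_gap: 19.7
finger_force: 20.0
```

Emit:
send_rows(series=[[[9.6,0,0],0,1],[[0,0,0],0,1]])

```text
clock: 22.7
eef_pos: [548.5, 143.5, 250.2]
eef_rot: [3.141, 0.0, 1.572]
wrist_force: [2.3, -1.6, -0.7]
finger_gap: 19.4
finger_force: 20.0
```

Emit:
send_rows(series=[[[9.4,-1.6,0],0,1],[[0,0,0],0,1]])

```text
clock: 22.9
eef_pos: [557.8, 141.7, 250.2]
eef_rot: [3.141, 0.0, 1.571]
wrist_force: [0.7, -2.8, 0.1]
finger_gap: 19.9
finger_force: 20.0
```

Emit:
send_rows(series=[[[9,-3.3,0],0,1],[[0,0,0],0,1]])

```text
clock: 23.1
eef_pos: [566.8, 138.3, 250.2]
eef_rot: [3.141, 0.0, 1.571]
wrist_force: [0.5, -3.4, 1.0]
finger_gap: 19.7
finger_force: 20.0
```

Emit:
send_rows(series=[[[8.4,-4.7,0],0,1],[[0,0,0],0,1]])

```text
clock: 23.3
eef_pos: [575.0, 133.4, 250.2]
eef_rot: [3.142, 0.0, 1.571]
wrist_force: [-2.1, -5.0, 1.3]
finger_gap: 19.6
finger_force: 20.0
```

Emit:
send_rows(series=[[[7.3,-6.1,0],0,1],[[0,0,0],0,1]])

```text
clock: 23.5
eef_pos: [582.1, 127.4, 250.2]
eef_rot: [-3.141, 0.0, 1.571]
wrist_force: [-2.7, -5.6, 2.1]
finger_gap: 19.7
finger_force: 20.0
```

Emit:
send_rows(series=[[[6.2,-7.4,0],0,1],[[0,0,0],0,1]])

```text
clock: 23.7
eef_pos: [588.0, 120.1, 250.2]
eef_rot: [-3.141, 0.0, 1.572]
wrist_force: [-3.2, -3.9, 1.0]
finger_gap: 19.7
finger_force: 20.0
```

Emit:
send_rows(series=[[[4.8,-8.2,0],0,1],[[0,0,0],0,1]])

```text
clock: 23.9
eef_pos: [592.7, 111.9, 250.2]
eef_rot: [-3.141, 0.0, 1.572]
wrist_force: [-3.4, -3.0, 1.1]
finger_gap: 19.4
finger_force: 20.0
```

Emit:
send_rows(series=[[[3.4,-9,0],0,1],[[0,0,0],0,1]])

```text
clock: 24.1
eef_pos: [596.1, 102.7, 250.2]
eef_rot: [-3.141, 0.0, 1.572]
wrist_force: [-5.0, -3.1, 1.5]
finger_gap: 19.5
finger_force: 20.0
```

Emit:
send_rows(series=[[[1.6,-9.5,0],0,1],[[0,0,0],0,1]])

```text
clock: 24.3
eef_pos: [597.7, 92.9, 250.2]
eef_rot: [-3.141, 0.0, 1.572]
wrist_force: [-5.3, -2.1, 1.1]
finger_gap: 19.5
finger_force: 20.0
```

Emit:
send_rows(series=[[[-0.2,-9.6,0],0,1],[[0,0,0],0,1]])

```text
clock: 24.5
eef_pos: [597.6, 85.6, 250.3]
eef_rot: [3.14, -0.005, 1.573]
wrist_force: [1.1, 17.6, -2.2]
finger_gap: 19.8
finger_force: 20.0
```

That's the stop: 17.6 N against the motion. I'll hold there briefly and compute the two-turn back-off.

Emit:
send_rows(series=[[[0,0,0],0,1],[[0,0,0],0,1],[[0,0,0],0,1]])

```text
clock: 24.8
eef_pos: [597.6, 85.8, 250.2]
eef_rot: [3.14, -0.004, 1.573]
wrist_force: [-0.0, 14.3, -1.5]
finger_gap: 19.6
finger_force: 20.0
```

```bash
python3 - <<'E'
from arc import arc
from h import read_state
s=read_state(); print(s["eef_pos"].round(2),s["wrist_force"].round(1))
arc(542.6,88.5,55,-3,15,12); arc(542.6,88.5,55,177,15,12)
E
```

```text
[597.62  85.78 250.25] [-0.  14.3 -1.5]
end 177 [487.7  91.4]
[[[-1.1, 14.3, 0], 0, 1], [[-4.8, 13.6, 0], 0, 1], [[-8.1, 11.8, 0], 0, 1], [[-10.9, 9.3, 0], 0, 1], [[-13.0, 6.2, 0], 0, 1], [[-14.1, 2.6, 0], 0, 1], [[-14.3, -1.1, 0], 0, 1], [[-13.6, -4.8, 0], 0, 1], [[-11.8, -8.1, 0], 0, 1], [[-9.3, -10.9, 0], 0, 1], [[-6.2, -13.0, 0], 0, 1], [[-2.6, -14.1, 0], 0, 1]]
end 357 [597.5  85.6]
[[[1.1, -14.3, 0], 0, 1], [[4.8, -13.6, 0], 0, 1], [[8.1, -11.8, 0], 0, 1], [[10.9, -9.3, 0], 0, 1], [[13.0, -6.2, 0], 0, 1], [[14.1, -2.6, 0], 0, 1], [[14.3, 1.1, 0], 0, 1], [[13.6, 4.8, 0], 0, 1], [[11.8, 8.1, 0], 0, 1], [[9.3, 10.9, 0], 0, 1], [[6.2, 13.0, 0], 0, 1], [[2.6, 14.1, 0], 0, 1]]
```

Emit:
send_rows(series=[[[-1.1,16.6,0],0,1],[[-4.8,13.6,0],0,1],[[-8.1,11.8,0],0,1],[[-10.9,9.3,0],0,1],[[-13,6.2,0],0,1],[[-14.1,2.6,0],0,1],[[0,0,0],0,1]])

```text
clock: 25.5
eef_pos: [544.6, 142.5, 250.2]
eef_rot: [-3.141, 0.005, 1.571]
wrist_force: [-1.9, -18.0, -1.4]
finger_gap: 19.6
finger_force: 20.0
```

```bash
python3 -c "
from arc import arc
arc(542.6,86.7,55,88.9,15,12);arc(542.6,86.7,55,268.9,15,12);arc(542.6,86.7,55,628.9,15,6)"
```

```text
end 268.9 [541.5  31.7]
[[[-14.3, -1.6, 0], 0, 1], [[-13.4, -5.2, 0], 0, 1], [[-11.5, -8.6, 0], 0, 1], [[-9.0, -11.2, 0], 0, 1], [[-5.7, -13.1, 0], 0, 1], [[-2.2, -14.2, 0], 0, 1], [[1.6, -14.3, 0], 0, 1], [[5.2, -13.4, 0], 0, 1], [[8.6, -11.5, 0], 0, 1], [[11.2, -9.0, 0], 0, 1], [[13.1, -5.7, 0], 0, 1], [[14.2, -2.2, 0], 0, 1]]
end 448.9 [543.7 141.7]
[[[14.3, 1.6, 0], 0, 1], [[13.4, 5.2, 0], 0, 1], [[11.5, 8.6, 0], 0, 1], [[9.0, 11.2, 0], 0, 1], [[5.7, 13.1, 0], 0, 1], [[2.2, 14.2, 0], 0, 1], [[-1.6, 14.3, 0], 0, 1], [[-5.2, 13.4, 0], 0, 1], [[-8.6, 11.5, 0], 0, 1], [[-11.2, 9.0, 0], 0, 1], [[-13.1, 5.7, 0], 0, 1], [[-14.2, 2.2, 0], 0, 1]]
end 718.9 [597.6  85.6]
[[[14.3, 1.6, 0], 0, 1], [[13.4, 5.2, 0], 0, 1], [[11.5, 8.6, 0], 0, 1], [[9.0, 11.2, 0], 0, 1], [[5.7, 13.1, 0], 0, 1], [[2.2, 14.2, 0], 0, 1]]
```

Emit:
send_rows(series=[[[-16.1,-3.3,0],0,1],[[-13.4,-5.2,0],0,1],[[-11.5,-8.6,0],0,1],[[-9,-11.2,0],0,1],[[-5.7,-13.1,0],0,1],[[-2.2,-14.2,0],0,1],[[0,0,0],0,1]])

```text
clock: 26.2
eef_pos: [487.6, 87.3, 250.2]
eef_rot: [3.141, 0.001, 1.571]
wrist_force: [1.9, -2.5, -3.9]
finger_gap: 19.2
finger_force: 20.0
```

Low forces now. Continuing.

Emit:
send_rows(series=[[[1.6,-14.3,0],0,1],[[5.2,-13.4,0],0,1],[[8.6,-11.5,0],0,1],[[11.2,-9,0],0,1],[[13.1,-5.7,0],0,1],[[14.2,-2.2,0],0,1],[[0,0,0],0,1]])

```text
clock: 26.9
eef_pos: [543.2, 31.8, 250.2]
eef_rot: [3.14, 0.0, 1.571]
wrist_force: [1.5, -2.3, 2.2]
finger_gap: 19.5
finger_force: 20.0
```

Emit:
send_rows(series=[[[14.3,1.6,0],0,1],[[13.4,5.2,0],0,1],[[11.5,8.6,0],0,1],[[9,11.2,0],0,1],[[5.7,13.1,0],0,1],[[2.2,14.2,0],0,1],[[-1.6,14.3,0],0,1],[[-5.2,13.4,0],0,1],[[-8.6,11.5,0],0,1],[[-11.2,9,0],0,1],[[-13.1,5.7,0],0,1],[[-14.2,2.2,0],0,1]])

```text
clock: 28.1
eef_pos: [542.8, 142.4, 250.2]
eef_rot: [3.141, 0.003, 1.572]
wrist_force: [2.5, -22.2, -0.1]
finger_gap: 19.6
finger_force: 20.0
```

Emit:
send_rows(series=[[[-14.3,-1.6,0],0,1],[[-13.4,-5.2,0],0,1],[[-11.5,-8.6,0],0,1],[[-9,-11.2,0],0,1],[[-5.7,-13.1,0],0,1],[[-2.2,-14.2,0],0,1],[[1.6,-14.3,0],0,1],[[5.2,-13.4,0],0,1],[[8.6,-11.5,0],0,1],[[11.2,-9,0],0,1],[[13.1,-5.7,0],0,1],[[14.2,-2.2,0],0,1]])

```text
clock: 29.3
eef_pos: [542.2, 31.7, 250.2]
eef_rot: [-3.141, 0.001, 1.571]
wrist_force: [-2.3, 5.2, -0.2]
finger_gap: 19.5
finger_force: 20.0
```

Emit:
send_rows(series=[[[14.3,1.6,0],0,1],[[13.4,5.2,0],0,1],[[11.5,8.6,0],0,1],[[9,11.2,0],0,1],[[5.7,13.1,0],0,1],[[2.2,14.2,0],0,1],[[0,0,0],0,1],[[0,0,0],0,1],[[0,0,0],0,1]])

```text
clock: 30.2
eef_pos: [597.7, 86.7, 250.2]
eef_rot: [3.141, -0.0, 1.572]
wrist_force: [0.7, 1.3, -1.0]
finger_gap: 19.6
finger_force: 20.0
```

```bash
python3 - <<'E'
from h import *
for c in ["scene","side"]:
    p=camera(c); print(c); white(p,57,None); spots(p,["crank_handle"])
s=read_state(); print(s["clock"],s["eef_pos"].round(1),s["qd"].round(3),s["finger_force"])
print(sign_off())
E
```

```text
scene
dish_b_mid 0.62 9546 [202.3 265.4] [731.7  42.6  57. ] sat 70.0
dish_b_mid 0.54 827 [385. 266.] [474.  349.7  57. ] sat 24.0
dish_b_mid 0.47 401 [207. 173.] [ 538.1 -125.9   57. ] sat 6.0
crank_handle 0.66 [598.5  92.5 169. ] px 260 211
side
crank_handle 0.66 [598.   85.7 167.1] px 220 204
crank_handle 0.19 [ 554.  -125.3   12.4] px 245 187
30.5 [597.7  86.4 250.3] [ 0.    -0.001 -0.001  0.    -0.    -0.   ] 19.99970018863678
the job is handed in; nothing more can be done
None
```

The job is handed in at 30.5 s of the 72 s allowed: all three dishes stand in one pile in the tub, and the valve was closed to its stop and backed off two full turns, with the handle still gripped at 20 N. The sign-off returned no verdict; I put the final wheel angle within about 0.06 rad of two turns.

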